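Lock the service panel of a bench power unit

ROBOT

A 6-joint arm with a two-finger parallel gripper is mounted at the origin on a cart in front of the work surface, level with it; the furniture and walls round the work are solid. World frame = base frame: x ahead of the robot, y to its left, z up, the work surface at z = 0. Lengths are in mm, angles in rad, forces in N, time in s.
With the tool pointing down it reaches from about 250 to 725 mm from the base axis. Payload 4 kg.
Tool frame: the origin (TCP) lies on the centre line of the jaws, within the pads' length; the fingertips stand 11 mm ahead of it and the grasp point (between the pads) lies 8 mm behind it (arm.finger_overhang is the distance from the TCP to the fingertips, in mm); z points along the fingers, y is the line along which they close (so a half turn about z gives the same grasp; the last joint's range is limited). The gripper opens to 85 mm and grips with 20 to 120 N. Pads are 22 mm wide; open, the fingers measure 114 mm over their backs; the gripper's body (76 mm by 85 mm) begins 54 mm behind the grasp point. The pads swing forward as they close: fully open they stand 13 mm farther back than shut.
Start: joints at [1.3, 0.241, 0.005, 1.335, 0, 1.571], TCP at [133.749, 481.778, 204.506] pointing down, gripper open.
Joint ranges: [-2.72, 2.72], [-1.05, 1.87], [-1.09, 1.28], [-1.99, 2.15], [-1.42, 1.44], [-3.14, 3.14]. Speed limits (rad/s): [2.79, 2.79, 3.14, 3.14, 3.14, 3.14].

INTERFACE

Orientations are given as a unit quaternion [w, x, y, z].
In Python, from plant import arm gives the robot as it stands.
- The arm moves only by the tool play_rows, never from a script. Its argument "series" is a list of rows, each a list of 6 numbers: the shift along the tool's x, y, z normalised to -1 to 1, where 1 is 100 cm, then the turn, a rotation vector about the tool's x, y, z normalised to -1 to 1, where 1 is 90 degrees. In form: [[dx, dy, dz, wx, wy, wz], ...]. A call has 1 to 8 rows; each row is the pose to reach, as a shift and turn from the pose commanded when the call began, along the tool's axes at that moment; what a row does not reach only later rows make up. A row lasts 1/12 s, in which the tool goes at most 41.7 mm and 7.16 degrees, less where a joint would pass 70% of its speed; a pose out of reach is approached as far as the arm can. A call with a number of a shift or a turn outside -1 to 1 is refused whole. A call with a gripper value outside its range is refused whole. "grip" is the opening, from -1 (shut) to 1 (fully open), set as the call begins (left out, the last holds). The fingers move at their own pace and stop on an object; "newtons" is the grip in N (left out, the last holds). Time passes only in rows, so rows that repeat a pose let the fingers close. It gives the time, the measured TCP pose, the force, the opening and the grip force at its end, in the units of the state.
- arm.sense(): the state, without advancing time (a new reading comes with each control period).
- arm.snapshot(name): name is "side" or "top"; returns (picture, depth): 480x640x3 uint8, blue, green, red; 480x640 float32, mm along the optical axis (not along the pixel's ray), 0 where there is no reading.
- arm.camera_info(name): a dict with "intrinsics" (3x3 intrinsics, pixels), "R" (3x3) and "t" (3): a world point X has camera coordinates R X + t. Camera axes: x right, y down, z forward; pixel columns grow to the right and rows downward; lengths in mm; the calibration is good to about 2 mm. A picture is of the moment at which its call begins. camera_info takes no time and is no camera call.
- arm.finish_job(): hands the job in; it is judged then, once.
The state is a dict: "clock": time; "joint_positions": joint angles; "qvel": joint speeds; "joint_efforts": joint torques, N m; "position": TCP position; "ee_rot": TCP orientation; "contact_force": force on the tool from outside, world axes, zero at the start; "ft_torque": the same for the moment, N m; "grip_width": finger opening in mm; "finger_force": force on a finger pad.
Only numpy, scipy, OpenCV 4.12 (cv2) and the standard library are available. Lean on these libraries where they do the work, as an engineer would, in place of code of your own. Each camera call takes 0.05 s, during which the arm holds its last target. There are 200 camera calls.

TASK

The service panel on top of the grey bench power unit is sprung slightly ajar. Put your closed fingertips into the slot of its big quarter-turn fastener, press the panel shut, and keeping it down turn the fastener clockwise (seen from above) all the way to its stop so that it locks and the panel stays shut, then take the hand away. Do this by pushing only: do not lift the panel open, and leave the bottle, beaker and flask beside the unit where they are.

Things in the scene. Friction and masses are not known exactly. Their poses are not given: they have to be found in the camera images.
- unit: Grey metal case of the bench power unit, fixed to the counter, 200 (x) x 170 (y) x 85 mm high without the panel; origin at the centre of its underside. Its own -x is the front (black binding posts), +x the back, where the panel is hinged, z up.
- slot_center (a point): Centre of the fastener, a black disc 104 mm across on the panel, 20 mm in front of the unit's centre; point on its axis, on the slot's floor. The slot crosses the disc along this point's own y: 106 mm long, 44 mm wide (own x), 14 mm deep, flat metal floor, slick walls. Own z: turning axis, up. Frame moves with the fastener. Panel shut: slot floor 94 mm above the counter, its rim 108 mm.
- slot_end (a point): Point on the slot's floor, mid-width, 30 mm from the axis toward own -y; turns with the fastener. Unlocked it lies to the unit's right (unit -y) of the axis, locked in front of the axis (unit -x).
- bezel_center (a point): Centre of the fixed steel bezel round the disc, at its top: 120 mm outside, 106 mm inside, it closes both ends of the slot; panel shut, its top is 109 mm above the counter. Two bars on it, front and back, mark where the locked slot points; two dots, left and right, the unlocked. Own axes as the unit's, tilting with the panel.
- cam (a joint): Angle of the fastener, rad: 0 unlocked, grows clockwise seen from above, stop at 1.571 = fully locked. Stays where left (friction about 0.1 N m). From about 0.9 rad on, a cam blade below the panel passes under a keeper in the case: possible only while the panel is pressed shut (within 2 mm); with the panel ajar the fastener is blocked there.
- panel (a joint): Opening of the panel, rad: 0 fully shut, grows as its front edge rises. Hinge line: the unit's back top edge (85 mm up), 120 mm behind the fastener's axis. A spring holds it ajar at about 0.10 (fastener 12 mm high); about 7 N down on the fastener shuts it against a firm stop. Once locked and let go it rises to about 0.02, held by the cam.
- bottle_center (a point): Brown reagent bottle with black cap, 50 mm across, 92 mm high, loose, beside the unit; point half-way up. Leave it alone.
- beaker_center (a point): Clear glass beaker, 72 mm across, 92 mm high, loose, beside the unit; point half-way up. Leave it alone.
- flask_center (a point): Clear conical flask, 62 mm across, 103 mm high, loose, beside the unit; point half-way up. Leave it alone.

How it is judged (in metres and radians):
At the end, for the whole second after the job is handed in: The fastener is turned to within 0.17 rad (10 degrees) of its locked stop (joint cam above 1.40), the panel is held shut by it (joint panel below 0.035), and both are at rest (value of joint cam above 1.4 rad and value of joint panel below 0.035 rad and velocity of joint cam between -0.05 and 0.05 rad/s and velocity of joint panel between -0.05 and 0.05 rad/s); the robot touches nothing.
It fails at once if the panel is lifted open (joint panel above 0.20) (value of joint panel above 0.2 rad).
It fails at once if the bottle is moved by more than 30 mm (pushed, lifted or knocked over) (distance of bottle_center from where it was at the start of the episode above 0.03 m).
It fails at once if the beaker is moved by more than 30 mm (pushed, lifted or knocked over) (distance of beaker_center from where it was at the start of the episode above 0.03 m).
It fails at once if the flask is moved by more than 30 mm (pushed, lifted or knocked over) (distance of flask_center from where it was at the start of the episode above 0.03 m).
It also fails if it takes over 35 s, if anything falls off the work surface, if the arm or the gripper's body presses on something with over 40 N, if the wrist force passes 120 N, or if a joint passes its speed limit or range.

## Working session

There is one attempt and no reset: what is moved stays moved. The work goes in short steps, Python scripts to look and compute and a tool call to move; the robot and the scene stay as the last step left them, time stands still between calls to the robot, and variables do not carry over. Pictures are saved under pics/ and viewed, at most 10 in all, crops included, and the job is handed in when it is done.

Besides the shell and the picture viewer there is one more tool, called in YAML: its name, and indented under it one key for each argument. play_rows: Moves the arm, as the interface text tells. Scaled input: -1 to 1 covers 100 cm each way for a shift and 90 degrees each way for a turn. Its arguments: {"type":"object","properties":{"series":{"type":"array","items":{"type":"array","items":{"type":"number"}}},"grip":{"type":"number"},"newtons":{"type":"number"}},"required":["series"]}

```bash
mkdir -p pics; python3 - <<'E'
from plant import arm
import cv2,numpy as np
for n in("top","side"):
    p,d=arm.snapshot(n); cv2.imwrite(f"pics/{n}0.png",p); np.save(f"pics/{n}0.npy",d)
    c=arm.camera_info(n); print(n,c)
s=arm.sense();print(s, arm.finger_overhang)
E
```

```text
top {'intrinsics': array([[603.25627884,   0.        , 305.98544842],
       [  0.        , 603.25627884, 239.6974083 ],
       [  0.        ,   0.        ,   1.        ]]), 'R': array([[-0.02556061, -0.99966808, -0.00322242],
       [-0.98467746,  0.02573329, -0.17247638],
       [ 0.17250206, -0.00123556, -0.98500838]]), 't': array([ 104.22353853,  619.7095549 , 1321.60955075])}
side {'intrinsics': array([[439.41744663,   0.        , 319.56005783],
       [  0.        , 439.41744663, 239.47041609],
       [  0.        ,   0.        ,   1.        ]]), 'R': array([[-0.97999152, -0.19900879,  0.00348247],
       [-0.13728432,  0.66316239, -0.73577759],
       [ 0.14411677, -0.72153389, -0.6772143 ]]), 't': array([624.55221614,  96.42725385, 900.59791318])}
{'clock': 0.1, 'joint_positions': array([ 1.30000650e+00,  2.41309889e-01,  3.85295095e-03,  1.33520294e+00,
       -2.46854759e-05,  1.57079869e+00]), 'qvel': array([-0.00024668, -0.00391676,  0.00339907, -0.00073975, -0.00124343,
       -0.0015956 ]), 'joint_efforts': array([ 7.18717201e-04, -3.73136544e+01,  2.53010255e+01,  1.08736666e-02,
        4.29325542e-05,  7.70455188e-06]), 'position': array([133.58842087, 481.18083452, 203.71359794]), 'ee_rot': array([-1.13541608e-04,  1.34982723e-01,  9.90847514e-01, -9.24913504e-04]), 'contact_force': array([-0.37642278, -0.21851579,  0.16685908]), 'ft_torque': array([ 0.01954554, -0.01504425, -0.02259645]), 'finger_force': 0.0, 'grip_width': 85.32653137251354} 11.0
```

View pics/top0.png

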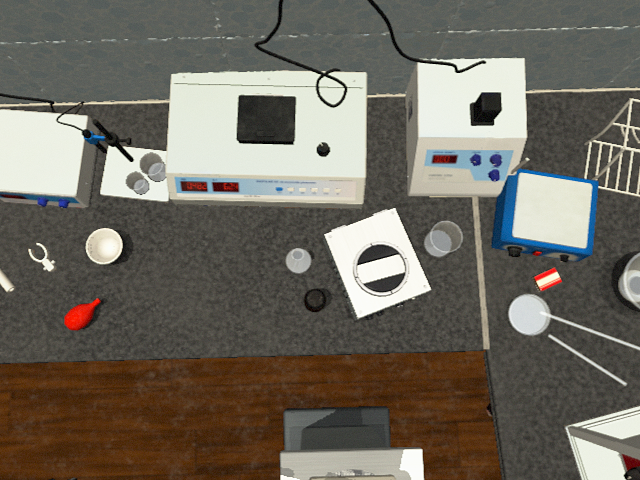

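View pics/side0.png

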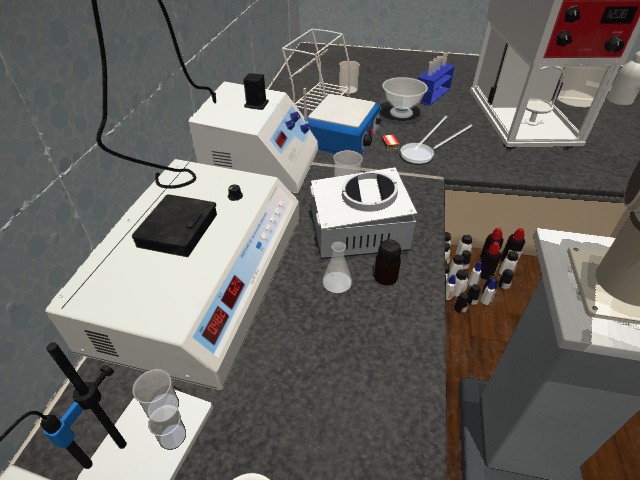

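Top view: the unit is white-grey, centred near (377,263), with its disc near (381,268) and the slot bright. The bottle is at (315,300), the flask at (298,260) and the beaker at (443,239). I'll enlarge the unit.

```bash
python3 - <<'E'
import cv2
p=cv2.imread("pics/top0.png")
cv2.imwrite("pics/crop0.png",cv2.resize(p[200:325,280:470],None,fx=4,fy=4,interpolation=cv2.INTER_CUBIC))
E
```

```text
(no output)
```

View pics/crop0.png

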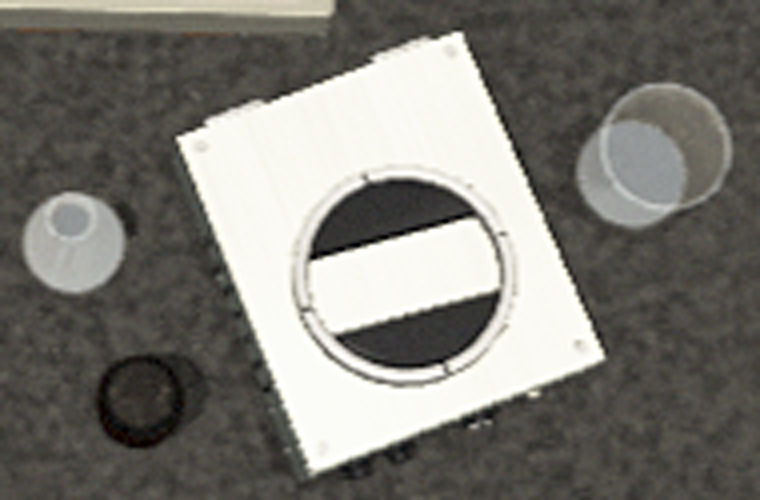

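The crop shows the hinge tabs on the far edge and the posts on the near edge. The disc centre is at about crop (404,274), which is pixel (381,268.5). The slot rises to the right at about 16° and the dots line at about 21°, so the unlocked slot end points right.

```bash
cat > h.py <<'E'
import numpy as np
from plant import arm
from scipy.spatial.transform import Rotation as Ro
def world(u,v,z,n="top"):
    c=arm.camera_info(n);K,R,t=c["intrinsics"],c["R"],c["t"]
    d=R.T@np.linalg.solve(K,[u,v,1]);o=-R.T@t
    return o+d*(z-o[2])/d[2]
def tool():
    s=arm.sense(); q=s["ee_rot"]
    return s["position"],Ro.from_quat(np.r_[q[1:],q[0]]).as_matrix()
def cr(x,y,z): return world(280+x/4,200+y/4,z)
E
python3 - <<'E'
from h import *
c=cr(404,274,121);print("c",c)
f=lambda a:np.degrees(np.arctan2(a[1],a[0]))
print("slot",f(cr(475,213,119)-cr(310,260,119)),f(cr(497,290,119)-cr(335,334,119)))
print("dots",f(cr(503,234,121)-cr(306,310,121)),"bars",f(cr(447,370,121)-cr(366,178,121)))
print("ring",[cr(*p,121).round(1)[:2] for p in((292,274),(517,274),(404,164),(404,385))])
d=np.load("pics/top0.npy")
for u,v in((381,268),(372,254),(392,281)):
    K=arm.camera_info("top");P=np.linalg.solve(K["intrinsics"],[u,v,1])*d[v,u];print(K["R"].T@(P-K["t"]))
p,R=tool();print(p,R.round(3))
E
```

```text
c [543.44280974 -71.26947874 121.        ]
slot -75.52973267653505 -76.31170177849127
dots -70.40827673417787 bars -159.80285382819153
ring [array([545. , -11.1]), array([ 541.9, -131.9]), array([603.4, -74.1]), array([483.9, -68.5])]
[546.16993663 -72.98273943 107.71653038]
[575.687255   -53.54342966 119.19962425]
[516.38724902 -94.20214135 116.32442968]
[133.58842087 481.18083452 203.71359794] [[-0.964  0.267 -0.   ]
 [ 0.267  0.964 -0.002]
 [-0.    -0.002 -1.   ]]
```

play_rows:
  series:
    - [-0.03,-0.024,0,0,0,0]
    - [-0.06,-0.048,0,0,0,0]
    - [-0.09,-0.072,0,0,0,0]
    - [-0.12,-0.096,0,0,0,0]
    - [-0.15,-0.12,0,0,0,0]
    - [-0.18,-0.144,0,0,0,0]
    - [-0.21,-0.168,0,0,0,0]
    - [-0.24,-0.192,0,0,0,0]
  grip: -1
  newtons: 40

```text
clock: 0.77
position: [314.0, 230.8, 204.3]
ee_rot: [-0.0, 0.135, 0.991, -0.0]
contact_force: [1.3, 1.7, -1.0]
grip_width: -0.1
finger_force: 0.0
```

play_rows:
  series:
    - [-0.03,-0.024,0,0,0,0]
    - [-0.06,-0.048,0,0,0,0]
    - [-0.09,-0.072,0,0,0,0]
    - [-0.12,-0.096,0,0,0,0]
    - [-0.15,-0.12,0,0,0,0]
    - [-0.18,-0.144,0,0,0,0]
    - [-0.21,-0.168,0,0,0,0]
    - [-0.24,-0.192,0,0,0,0]

```text
clock: 1.43
position: [494.0, -18.5, 204.1]
ee_rot: [-0.0, 0.135, 0.991, 0.0]
contact_force: [0.7, 0.6, -0.1]
grip_width: 0.2
finger_force: 0.0
```

play_rows:
  series:
    - [-0.02,-0.015,0,0,0,-0.06]
    - [-0.04,-0.03,0,0,0,-0.12]
    - [-0.06,-0.045,0,0,0,-0.18]
    - [-0.07,-0.058,0.02,0,0,-0.24]
    - [-0.074,-0.061,0.03,0,0,-0.3]
    - [-0.074,-0.061,0.04,0,0,-0.328]
    - [-0.074,-0.061,0.04,0,0,-0.328]
    - [-0.074,-0.061,0.04,0,0,-0.328]

```text
clock: 2.1
position: [547.7, -95.1, 163.5]
ee_rot: [-0.001, -0.121, 0.993, 0.0]
contact_force: [0.3, 0.1, -0.5]
grip_width: -0.3
finger_force: 0.0
```

```bash
python3 - <<'E'
from h import *
import cv2
for n,b in(("top",(200,340,280,480)),("side",(130,290,270,450))):
    p,d=arm.snapshot(n); r0,r1,c0,c1=b
    cv2.imwrite(f"pics/{n}1.png",cv2.resize(p[r0:r1,c0:c1],None,fx=3.5,fy=3.5,interpolation=cv2.INTER_CUBIC))
s=arm.sense();p,R=tool();print(s,R.round(3))
E
```

```text
{'clock': 2.2, 'joint_positions': array([-1.71447630e-01,  3.71526934e-01,  8.32684795e-02,  1.28197955e+00,
       -2.01405355e-07, -4.15284590e-01]), 'qvel': array([ 0.00470163, -0.01153572,  0.00880836, -0.00148284, -0.00085269,
       -0.00416287]), 'joint_efforts': array([-1.57588832e-01, -4.24728084e+01,  2.45494151e+01,  1.45267235e-02,
       -7.42523291e-03,  4.59127608e-03]), 'position': array([548.68915666, -95.00421211, 165.04579917]), 'ee_rot': array([ 2.67203611e-04, -1.21616664e-01,  9.92577105e-01, -8.08226918e-05]), 'contact_force': array([-0.73567197, -0.49374199,  0.64875541]), 'ft_torque': array([0.00117096, 0.01031017, 0.03453385]), 'finger_force': 0.0, 'grip_width': -0.07467361850035038} [[-0.97  -0.241  0.001]
 [-0.241  0.97  -0.   ]
 [-0.001 -0.    -1.   ]]
```

View pics/side1.png

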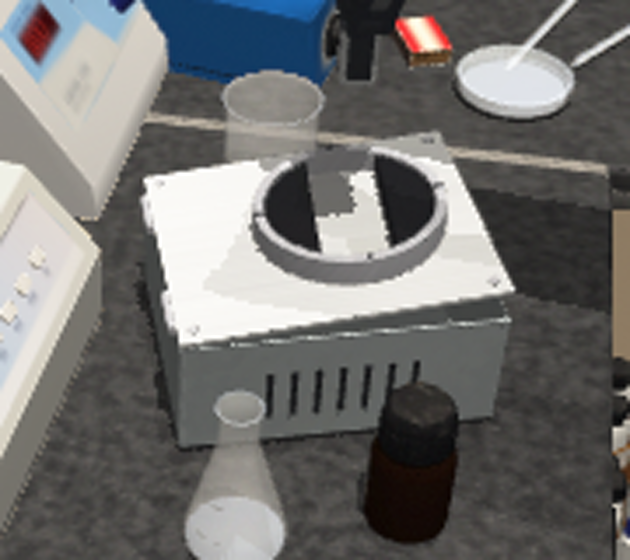

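Side crop: the closed fingertips hang at about (360,75), above the right end of the slot. The panel is ajar and the vessels are clear. Descending.

play_rows:
  series:
    - [0,0,0.02,0,0,0]
    - [0,0,0.034,0,0,0]
    - [0,0,0.038,0,0,0]
    - [0,0,0.041,0,0,0]
    - [0,0,0.043,0,0,0]
    - [0,0,0.044,0,0,0]
    - [0,0,0.044,0,0,0]

```text
clock: 2.78
position: [549.0, -95.2, 121.3]
ee_rot: [0.001, -0.122, 0.993, -0.0]
contact_force: [0.7, -0.0, 0.6]
grip_width: 0.0
finger_force: 0.0
```

play_rows:
  series:
    - [0,0,0.002,0,0,0]
    - [0,0,0.004,0,0,0]
    - [0,0,0.006,0,0,0]
    - [0,0,0.008,0,0,0]
    - [0,0,0.008,0,0,0]

```text
clock: 3.2
position: [548.2, -95.2, 112.0]
ee_rot: [-0.0, -0.122, 0.993, 0.0]
contact_force: [0.3, 0.5, 0.0]
grip_width: 0.1
finger_force: 0.0
```

play_rows:
  series:
    - [0,0,0.002,0,0,0]
    - [0,0,0.003,0,0,0]
    - [0,0,0.004,0,0,0]
    - [0,0,0.004,0,0,0]

```text
clock: 3.53
position: [548.3, -95.2, 108.2]
ee_rot: [-0.0, -0.122, 0.993, 0.0]
contact_force: [-0.5, -0.0, -0.4]
grip_width: 0.2
finger_force: 0.0
```

```bash
python3 - <<'E'
from h import *
import cv2
p,d=arm.snapshot("side"); s=arm.sense()
cv2.imwrite("pics/side2.png",cv2.resize(p[130:260,300:450],None,fx=4.5,fy=4.5,interpolation=cv2.INTER_CUBIC))
print(s["position"],s["contact_force"],s["ft_torque"])
E
```

```text
[548.41931275 -95.17414524 108.34055499] [ 0.89210154 -1.2423889  -0.39438262] [-0.0236937   0.04399783  0.0095126 ]
```

View pics/side2.png

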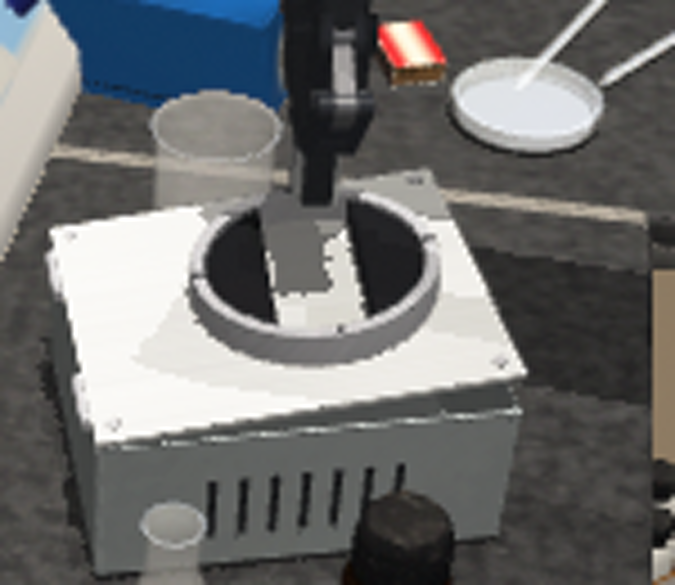

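The fingertip ends at about (318,203), beside the ring's far rim, and the panel is still ajar. I'll compare this with the projected tip position.

```bash
python3 - <<'E'
from h import *
import cv2
def proj(X,n):
    c=arm.camera_info(n);q=c["intrinsics"]@(c["R"]@np.array(X)+c["t"]);return q[:2]/q[2]
for X in((548.4,-95.2,97.3),(548.4,-95.2,108),(548.4,-95.2,130),(543.4,-71.3,121),(543.4,-71.3,106)):
    print(X,(proj(X,"side")-[300,130])*4.5,proj(X,"top"))
for u,v in((318,203),(318,190)):
  for z in(97,108,120,135): print(u,v,z,world(300+u/4.5,130+v/4.5,z,"side").round(1))
p,d=arm.snapshot("side");c=arm.camera_info("side")
for u,v in((318,195),(318,180),(310,190),(300,190),(320,165),(310,250),(340,310),(235,250),(400,250),(195,270),(435,245),(315,350)):
    U,V=300+u/4.5,130+v/4.5
    P=np.linalg.solve(c["intrinsics"],[U,V,1])*d[round(V),round(U)];print(u,v,(c["R"].T@(P-c["t"])).round(1))
E
```

```text
(548.4, -95.2, 97.3) [302.19516825 264.00185573] [390.52946285 267.32765049]
(548.4, -95.2, 108) [303.86217384 246.33938197] [391.1938099  266.70007031]
(548.4, -95.2, 130) [307.36870259 209.18655407] [392.59390883 265.37745686]
(543.4, -71.3, 121) [310.34821043 253.92203138] [381.01513388 268.51941551]
(543.4, -71.3, 106) [307.88439105 279.21839422] [380.19179763 269.38504634]
318 203 97 [ 546.9 -150.3   97. ]
318 203 108 [ 545.9 -134.1  108. ]
318 203 120 [ 544.8 -116.3  120. ]
318 203 135 [543.5 -94.1 135. ]
318 190 97 [ 548.2 -162.2   97. ]
318 190 108 [ 547.2 -145.7  108. ]
318 190 120 [ 546.1 -127.7  120. ]
318 190 135 [ 544.8 -105.2  135. ]
318 195 [543.2 -82.  147.7]
318 180 [543.8 -80.7 156.9]
310 190 [547.1 -81.5 150.3]
300 190 [551.8 -81.  150. ]
320 165 [543.7 -83.8 163.2]
310 250 [545.3 -96.2 105.6]
340 310 [525.5 -49.8 106.2]
235 250 [580.  -74.3 115.9]
400 250 [501.5 -77.3 125.2]
195 270 [596.7 -55.9 114.6]
435 245 [ 485.1 -109.5  108. ]
315 350 [533.4 -12.4 109.8]
```

```bash
python3 - <<'E'
from h import *
p,d=arm.snapshot("side");c=arm.camera_info("side")
for u in(285,310,335):
  for v in range(190,320,9):
    U,V=round(300+u/4.5),round(130+v/4.5)
    P=np.linalg.solve(c["intrinsics"],[U,V,1])*d[V,U];print(u,v,p[V,U],(c["R"].T@(P-c["t"])).round(1))
E
```

```text
285 190 [61 59 60] [ 562.9 -121.6  122.3]
285 199 [93 93 96] [ 562.4 -120.   118.1]
285 208 [93 93 94] [ 562.1 -121.3  111.9]
285 217 [93 93 95] [ 561.6 -119.8  107.5]
285 226 [102 105 107] [ 560.9 -115.6  105. ]
285 235 [102 104 105] [ 559.9 -107.5  105.3]
285 244 [104 106 107] [558.8 -98.4 106.2]
285 253 [103 106 107] [557.9 -91.7 105.7]
285 262 [103 107 108] [557.  -85.1 105. ]
285 271 [103 107 108] [556.1 -78.2 104.7]
285 280 [102 106 107] [555.3 -72.8 103.3]
285 289 [103 107 108] [554.2 -63.2 105. ]
285 298 [213 219 221] [553.4 -57.4 104. ]
285 307 [229 235 237] [552.4 -49.3 104.7]
285 316 [226 231 233] [551.4 -40.7 105.9]
310 190 [28 27 26] [546.9 -80.4 151.6]
310 199 [27 25 25] [546.5 -81.3 146. ]
310 208 [92 93 94] [546.5 -87.2 136.9]
310 217 [97 97 98] [ 548.2 -121.6  108.2]
310 226 [101 105 105] [ 547.2 -112.4  109.1]
310 235 [102 106 107] [ 546.6 -108.8  106.2]
310 244 [104 106 107] [545.5 -98.3 108.2]
310 253 [102 106 107] [544.9 -94.9 105.3]
310 262 [104 107 107] [543.9 -85.7 106.5]
310 271 [103 106 108] [543.1 -79.7 105.5]
310 280 [102 107 107] [542.  -69.6 107.6]
310 289 [108 111 113] [541.3 -64.5 106. ]
310 298 [212 219 221] [540.5 -57.6 105.8]
310 307 [208 217 219] [539.5 -48.5 107.3]
310 316 [208 217 219] [538.8 -43.8 105.6]
335 190 [112 115 115] [536.8 -89.  147.4]
335 199 [113 116 115] [536.3 -88.4 142.7]
335 208 [92 93 94] [ 537.6 -124.   113.5]
335 217 [98 98 99] [ 537.2 -125.5  107.1]
335 226 [136 141 144] [ 536.2 -114.8  109.1]
335 235 [107 111 113] [ 535.5 -109.5  107.4]
335 244 [210 217 219] [ 534.6 -101.3  107.8]
335 253 [208 214 219] [533.8 -93.5 107.9]
335 262 [212 217 220] [532.9 -84.3 109.2]
335 271 [212 219 221] [532.2 -79.  107.7]
335 280 [206 212 216] [531.4 -71.3 107.9]
335 289 [212 219 220] [530.6 -63.7 108.2]
335 298 [213 221 223] [529.9 -59.4 106.1]
335 307 [207 215 217] [529.2 -53.  105.6]
335 316 [208 215 219] [528.4 -45.7 105.8]
```

Depth shows the tip really ends near z≈137, about 40 mm higher than the nominal overhang gives. That fits with there being no contact. I'll lower further while watching force.

play_rows:
  series:
    - [0,0,0.003,0,0,0]
    - [0,0,0.006,0,0,0]
    - [0,0,0.009,0,0,0]
    - [0,0,0.012,0,0,0]
    - [0,0,0.012,0,0,0]

```text
clock: 4.1
position: [547.8, -95.1, 95.5]
ee_rot: [-0.001, -0.122, 0.993, 0.0]
contact_force: [0.2, 0.6, -1.5]
grip_width: -0.2
finger_force: 0.0
```

```bash
python3 - <<'E'
from h import *
import cv2
p,d=arm.snapshot("side"); s=arm.sense()
cv2.imwrite("pics/side3.png",cv2.resize(p[60:260,270:450],None,fx=3,fy=3,interpolation=cv2.INTER_CUBIC))
print(s["joint_positions"],s["position"],s["contact_force"],s["ft_torque"])
c=arm.camera_info("side")
for U in(366,371,374):
  for V in range(168,190,2):
    P=np.linalg.solve(c["intrinsics"],[U,V,1])*d[V,U];print(U,V,p[V,U],(c["R"].T@(P-c["t"])).round(1))
E
```

```text
[-1.71845402e-01  4.19906273e-01 -3.15609619e-02  1.12051396e+00
  6.83655672e-06 -4.16237715e-01] [548.07652835 -95.12033877  95.8819603 ] [ 0.89989747 -0.44437547 -0.34741387] [ 0.0135617  -0.00489771 -0.02803182]
366 168 [45 44 42] [552.8 -65.1 170.7]
366 170 [92 93 93] [553.9 -84.2 153.2]
366 172 [91 93 94] [553.6 -85.2 147.5]
366 174 [90 92 92] [553.2 -85.6 142.2]
366 176 [76 77 77] [552.8 -85.1 137.4]
366 178 [61 61 60] [552.4 -85.1 132.3]
366 180 [77 77 78] [552.  -85.2 127. ]
366 182 [102 105 107] [ 553.3 -109.8  104.6]
366 184 [104 106 107] [552.2 -98.7 107.1]
366 186 [103 106 108] [551.3 -92.1 106.3]
366 188 [102 106 107] [550.4 -85.1 106. ]
371 168 [27 25 24] [542.3 -60.7 175. ]
371 170 [28 26 25] [543.2 -83.6 155.1]
371 172 [28 27 25] [542.6 -80.5 152.1]
371 174 [27 25 25] [542.3 -82.2 146. ]
371 176 [29 27 26] [541.7 -79.1 143. ]
371 178 [27 25 25] [541.4 -80.9 136.7]
371 180 [46 45 44] [541.1 -82.6 130.4]
371 182 [102 106 107] [ 542.2 -109.5  106.4]
371 184 [103 106 107] [ 541.3 -101.4  106.7]
371 186 [102 106 107] [540.4 -93.4 107. ]
371 188 [104 106 107] [539.5 -84.8 107.9]
374 168 [27 25 25] [536.2 -61.2 175.5]
374 170 [74 75 74] [537.3 -91.  151.1]
374 172 [76 77 76] [536.8 -90.6 146.3]
374 174 [89 91 91] [536.3 -89.2 142.1]
374 176 [90 92 92] [535.9 -90.4 136.3]
374 178 [107 110 109] [535.5 -90.  131.3]
374 180 [129 134 136] [ 536.3 -115.3  108.7]
374 182 [102 106 106] [ 535.4 -107.9  108.5]
374 184 [206 212 216] [534.6 -99.4 109.1]
374 186 [207 214 219] [533.8 -92.4 108.7]
374 188 [211 217 220] [533.1 -88.4 106.2]
```

View pics/side3.png

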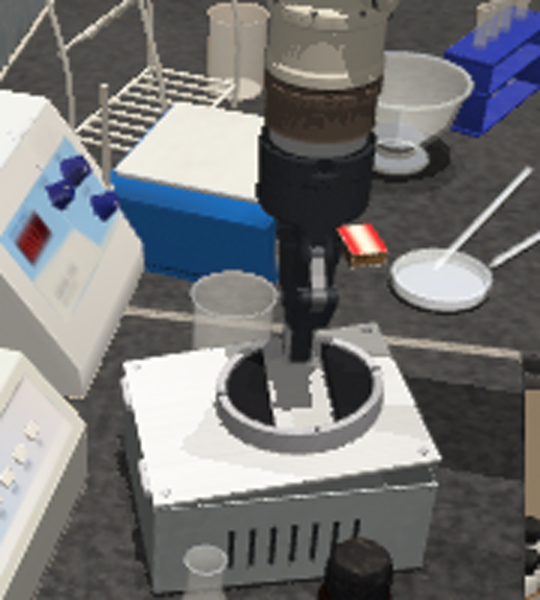

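The tip is now about z≈127 and centred over the slot. Continuing down with finer steps near contact.

play_rows:
  series:
    - [0,0,0.003,0,0,0]
    - [0,0,0.006,0,0,0]
    - [0,0,0.008,0,0,0]
    - [0,0,0.01,0,0,0]
    - [0,0,0.012,0,0,0]
    - [0,0,0.012,0,0,0]

```text
clock: 4.65
position: [548.2, -95.1, 84.0]
ee_rot: [-0.0, -0.122, 0.993, 0.0]
contact_force: [-0.5, 0.9, 0.5]
grip_width: -0.0
finger_force: 0.0
```

play_rows:
  series:
    - [0,0,0.002,0,0,0]
    - [0,0,0.004,0,0,0]
    - [0,0,0.006,0,0,0]
    - [0,0,0.006,0,0,0]

```text
clock: 4.98
position: [548.4, -95.2, 78.2]
ee_rot: [-0.0, -0.122, 0.993, 0.0]
contact_force: [0.3, 0.4, 0.7]
grip_width: -0.2
finger_force: 0.3
```

play_rows:
  series:
    - [0,0,0.001,0,0,0]
    - [0,0,0.002,0,0,0]
    - [0,0,0.003,0,0,0]
    - [0,0,0.003,0,0,0]

```text
clock: 5.32
position: [548.3, -95.3, 75.4]
ee_rot: [-0.0, -0.122, 0.993, -0.0]
contact_force: [-0.9, -0.2, 2.0]
grip_width: 0.3
finger_force: 0.9
```

play_rows:
  series:
    - [0,0,0.001,0,0,0]
    - [0,0,0.002,0,0,0]
    - [0,0,0.003,0,0,0]
    - [0,0,0.003,0,0,0]

```text
clock: 5.65
position: [548.3, -95.4, 72.4]
ee_rot: [-0.0, -0.122, 0.993, -0.0]
contact_force: [-1.2, -0.5, 3.2]
grip_width: 0.1
finger_force: 1.6
```

```bash
python3 - <<'E'
from h import *
import cv2
p,d=arm.snapshot("side"); s=arm.sense()
cv2.imwrite("pics/side4.png",cv2.resize(p[130:260,300:450],None,fx=4.5,fy=4.5,interpolation=cv2.INTER_CUBIC))
print(s["position"],s["contact_force"],s["ft_torque"])
c=arm.camera_info("side")
for U in(366,370):
  for V in range(174,196,2):
    P=np.linalg.solve(c["intrinsics"],[U,V,1])*d[V,U];print(U,V,p[V,U],(c["R"].T@(P-c["t"])).round(1))
E
```

```text
[548.27558777 -95.36032014  72.48419622] [-2.09938342  0.08420327  3.02227604] [-0.21342618  0.5001463   0.03768747]
366 174 [27 24 23] [551.3 -59.1 160.1]
366 176 [27 26 25] [550.9 -58.5 155.5]
366 178 [30 28 27] [550.6 -59.7 149.7]
366 180 [47 47 46] [551.9 -83.5 128.2]
366 182 [34 33 32] [551.2 -79.7 125.7]
366 184 [32 30 29] [550.8 -79.9 120.3]
366 186 [33 32 32] [550.5 -80.1 114.9]
366 188 [32 31 30] [550.2 -82.6 107.8]
366 190 [ 97 100 101] [550.  -85.4 100.4]
366 192 [104 108 109] [549.1 -77.9 100.5]
366 194 [103 106 107] [548.4 -72.8  98.9]
370 174 [26 23 21] [542.1 -44.3 171.2]
370 176 [28 25 24] [542.9 -63.  153.6]
370 178 [27 25 24] [542.4 -62.8 148.8]
370 180 [28 26 25] [543.3 -83.7 129.3]
370 182 [27 26 25] [542.6 -80.  126.7]
370 184 [28 26 26] [542.1 -78.8 122.3]
370 186 [26 24 24] [542.  -83.6 113.7]
370 188 [30 28 27] [541.5 -81.9 109.6]
370 190 [ 99 104 103] [541.4 -87.6 100.1]
370 192 [103 105 108] [540.7 -84.1  97.3]
370 194 [102 105 106] [539.6 -72.1 100.7]
```

View pics/side4.png

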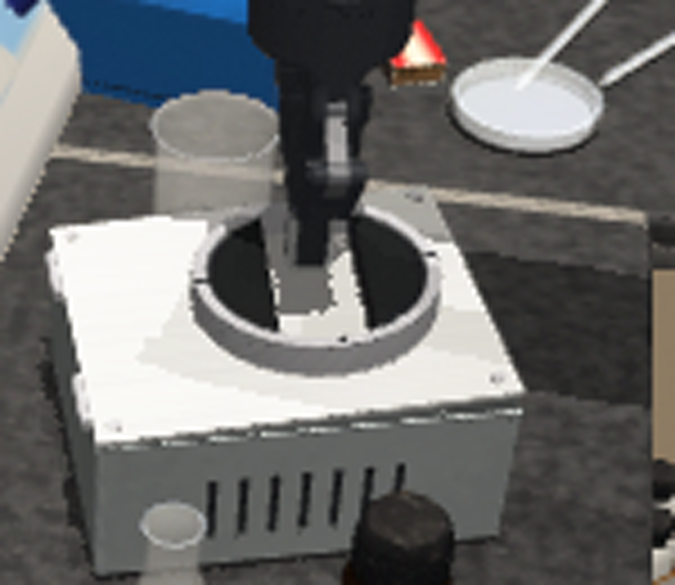

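The tip is now in the slot, on its floor at (310,262), and the panel is partly down. Contact was at TCP z≈77–78, so shut should be near 66. Pressing on.

play_rows:
  series:
    - [0,0,0.001,0,0,0]
    - [0,0,0.002,0,0,0]
    - [0,0,0.003,0,0,0]
    - [0,0,0.004,0,0,0]
    - [0,0,0.004,0,0,0]

```text
clock: 6.12
position: [548.2, -95.4, 68.4]
ee_rot: [-0.0, -0.122, 0.993, -0.0]
contact_force: [-3.4, -0.7, 5.1]
grip_width: 0.1
finger_force: 2.5
```

play_rows:
  series:
    - [0,0,0.001,0,0,0]
    - [0,0,0.002,0,0,0]
    - [0,0,0.002,0,0,0]

```text
clock: 6.37
position: [548.5, -95.3, 67.2]
ee_rot: [0.0, -0.122, 0.993, -0.0]
contact_force: [-4.3, -1.7, 8.2]
grip_width: -0.2
finger_force: 3.9
```

play_rows:
  series:
    - [0,0,0.001,0,0,0]
    - [0,0,0.001,0,0,0]

```text
clock: 6.53
position: [548.9, -95.2, 67.1]
ee_rot: [0.001, -0.122, 0.993, -0.0]
contact_force: [-4.4, -0.5, 13.1]
grip_width: -0.2
finger_force: 6.1
```

play_rows:
  series:
    - [0,0,0.001,0,0,0]
    - [0,0,0.001,0,0,0]

```text
clock: 6.7
position: [549.3, -95.2, 67.0]
ee_rot: [0.001, -0.122, 0.993, -0.0]
contact_force: [-6.4, 0.2, 15.5]
grip_width: -0.2
finger_force: 8.2
```

The panel is shut firmly at about 15 N. I'll add a little press and move across to the leading slot wall (tool +x).

play_rows:
  series:
    - [0,0,0.001,0,0,0]
    - [0.003,0,0.001,0,0,0]
    - [0.006,0,0.001,0,0,0]
    - [0.009,0,0.001,0,0,0]
    - [0.01,0,0.001,0,0,0]
    - [0.01,0,0.001,0,0,0]

```text
clock: 7.2
position: [545.1, -96.6, 67.1]
ee_rot: [0.007, -0.123, 0.992, 0.0]
contact_force: [3.9, 2.9, 11.8]
grip_width: 0.1
finger_force: 5.7
```

play_rows:
  series:
    - [0.0017,0.0008,0,0,0,0.044]
    - [0.0032,0.0016,0,0,0,0.089]
    - [0.0048,0.0026,0,0,0,0.133]
    - [0.0062,0.0037,0,0,0,0.178]
    - [0.0062,0.0037,0,0,0,0.178]

```text
clock: 7.62
position: [538.0, -96.6, 67.1]
ee_rot: [0.007, 0.019, 1.0, -0.001]
contact_force: [4.0, -1.7, 11.3]
grip_width: 0.0
finger_force: 5.7
```

```bash
python3 - <<'E'
from h import *
s=arm.sense();p,R=tool();print(p,s["contact_force"],s["ft_torque"],R.round(3), s["joint_positions"])
E
```

```text
[537.98538525 -96.58977491  67.07972102] [ 4.03596866 -1.69462395 11.25188229] [-0.48419129 -0.70395944 -0.03535001] [[-0.999  0.037  0.013]
 [ 0.037  0.999 -0.002]
 [-0.013 -0.002 -1.   ]] [-1.77577158e-01  4.17827899e-01 -1.17615551e-01  1.02211561e+00
 -1.15775462e-04 -1.40118574e-01]
```

play_rows:
  series:
    - [0.0017,0.0008,0.001,0,0,0.044]
    - [0.0032,0.0016,0.001,0,0,0.089]
    - [0.0048,0.0026,0.001,0,0,0.133]
    - [0.0062,0.0037,0.001,0,0,0.178]
    - [0.0076,0.0049,0.001,0,0,0.222]
    - [0.0076,0.0049,0.001,0,0,0.222]

```text
clock: 8.12
position: [530.0, -93.6, 67.0]
ee_rot: [0.007, 0.193, 0.981, -0.002]
contact_force: [-0.1, -7.2, 17.8]
grip_width: -0.6
finger_force: 8.7
```

```bash
python3 - <<'E'
from h import *
import cv2
s=arm.sense();p,R=tool();print(p,s["contact_force"],s["ft_torque"],R.round(3))
a,d=arm.snapshot("side"); b,_=arm.snapshot("top")
f=lambda x:cv2.resize(x,(400,346),interpolation=cv2.INTER_CUBIC)
cv2.imwrite("pics/m5.png",np.hstack([f(a[130:260,300:450]),f(b[200:330,310:460])]))
E
```

```text
[529.97529165 -93.64303298  66.97565074] [-0.09240401 -7.19502969 17.84256049] [-1.50545897  0.08200806 -0.04166228] [[-0.926  0.378  0.012]
 [ 0.378  0.926 -0.007]
 [-0.014 -0.002 -1.   ]]
```

View pics/m5.png

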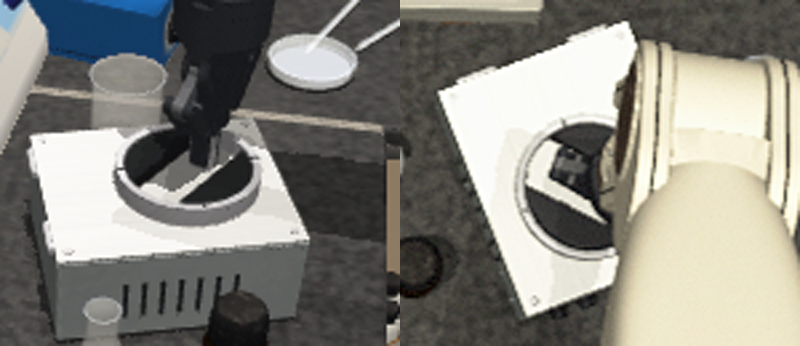

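The fastener is turning: the slot now falls to the right about 26° in the top view (cam ≈ 0.8), and the panel is down. Continuing the arc.

play_rows:
  series:
    - [0.0017,0.0008,0.0005,0,0,0.044]
    - [0.0032,0.0016,0.0005,0,0,0.089]
    - [0.0048,0.0026,0.0005,0,0,0.133]
    - [0.0062,0.0037,0.0005,0,0,0.178]
    - [0.0076,0.0049,0.0005,0,0,0.222]
    - [0.0076,0.0049,0.0005,0,0,0.222]

```text
clock: 8.72
position: [523.6, -87.0, 66.9]
ee_rot: [0.006, 0.36, 0.933, -0.002]
contact_force: [-3.8, -8.5, 23.1]
grip_width: 0.0
finger_force: 11.2
```

play_rows:
  series:
    - [0.0017,0.0008,0,0,0,0.044]
    - [0.0032,0.0016,0,0,0,0.089]
    - [0.0048,0.0026,0,0,0,0.133]
    - [0.0062,0.0037,0,0,0,0.178]
    - [0.0076,0.0049,0,0,0,0.222]
    - [0.0076,0.0049,0,0,0,0.222]

```text
clock: 9.22
position: [520.4, -78.5, 66.8]
ee_rot: [0.006, 0.517, 0.856, -0.002]
contact_force: [-5.7, -9.9, 23.5]
grip_width: 0.2
finger_force: 12.3
```

```bash
python3 - <<'E'
from h import *
s=arm.sense();p,R=tool();print(p,s["contact_force"],s["ft_torque"],R.round(3))
E
```

```text
[520.41324342 -78.51250168  66.82921176] [-5.73949295 -9.94819437 23.51199649] [-2.22690735  1.28640189  0.01178946] [[-0.466  0.885  0.009]
 [ 0.885  0.466 -0.009]
 [-0.012  0.004 -1.   ]]
```

play_rows:
  series:
    - [0.0017,0.0008,0,0,0,0.044]
    - [0.0032,0.0016,0,0,0,0.089]
    - [0.005,0.0026,0,0,0,0.1]
    - [0.007,0.0037,0,0,0,0.1]
    - [0.009,0.0045,0,0,0,0.1]
    - [0.009,0.0045,0,0,0,0.1]

```text
clock: 9.72
position: [521.9, -69.2, 66.9]
ee_rot: [0.008, 0.582, 0.813, -0.001]
contact_force: [-1.9, -12.0, 22.3]
grip_width: 0.4
finger_force: 10.6
```

play_rows:
  series:
    - [0.002,0.001,0,0,0,0]
    - [0.004,0.002,0,0,0,0]
    - [0.006,0.003,0,0,0,0]
    - [0.006,0.003,0,0,0,0]

```text
clock: 10.05
position: [522.0, -68.0, 66.9]
ee_rot: [0.011, 0.583, 0.813, -0.006]
contact_force: [-5.0, -26.8, 21.7]
grip_width: -0.1
finger_force: 17.6
```

```bash
python3 - <<'E'
from h import *
import cv2
s=arm.sense();p,R=tool();print(p,s["contact_force"],s["ft_torque"],R.round(3))
a,d=arm.snapshot("side"); b,_=arm.snapshot("top")
f=lambda x:cv2.resize(x,(400,346),interpolation=cv2.INTER_CUBIC)
cv2.imwrite("pics/m6.png",np.hstack([f(a[130:260,300:450]),f(b[200:330,310:460])]))
E
```

```text
[522.04840254 -67.95882835  66.93062513] [ -5.01274807 -26.77537273  21.69508267] [-5.56485059e+00  9.13091357e-01 -1.62034025e-03] [[-0.321  0.947  0.01 ]
 [ 0.947  0.321 -0.022]
 [-0.024  0.003 -1.   ]]
```

View pics/m6.png

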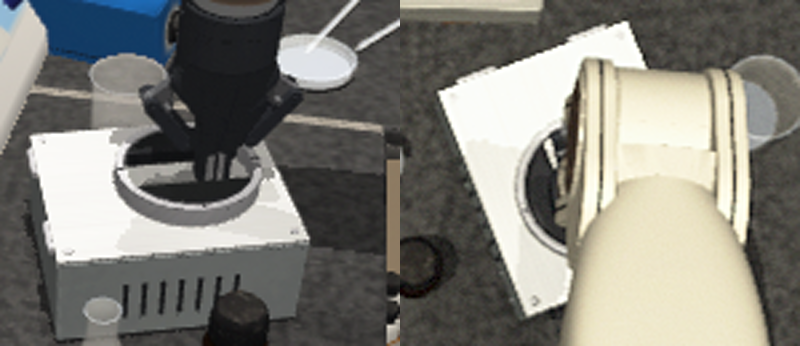

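The side force jumped to 27 N with almost no motion, which suggests the stop. The slot now points along the bars, at the ring's left bar near (120,172). I'll back off the wall, lift straight up and look.

play_rows:
  series:
    - [-0.005,-0.002,0,0,0,0]
    - [-0.01,-0.004,0,0,0,0]
    - [-0.014,-0.005,0,0,0,0]
    - [-0.014,-0.005,0,0,0,0]
    - [-0.014,-0.005,-0.005,0,0,0]
    - [-0.014,-0.005,-0.01,0,0,0]

```text
clock: 10.65
position: [519.3, -71.9, 73.2]
ee_rot: [0.001, 0.58, 0.815, 0.002]
contact_force: [0.2, 0.7, -0.5]
grip_width: -0.1
finger_force: 0.0
```

play_rows:
  series:
    - [0,0,-0.01,0,0,0]
    - [0,0,-0.03,0,0,0]
    - [0,0,-0.05,0,0,0]
    - [0,0,-0.08,0,0,0]
    - [0,0,-0.11,0,0,0]
    - [0,0,-0.13,0,0,0]
    - [0,0,-0.13,0,0,0]

```text
clock: 11.23
position: [520.2, -72.6, 206.8]
ee_rot: [0.004, 0.58, 0.814, 0.002]
contact_force: [0.7, 0.2, 0.2]
grip_width: -0.1
finger_force: 0.0
```

```bash
python3 - <<'E'
from h import *
import cv2
s=arm.sense();print(s["position"],s["contact_force"])
a,d=arm.snapshot("side")
cv2.imwrite("pics/s7.png",cv2.resize(a[150:240,300:430],None,fx=6,fy=6,interpolation=cv2.INTER_CUBIC))
E
```

```text
[520.17626697 -72.6325718  206.83521569] [0.74136816 0.16910116 0.18280949]
```

View pics/s7.png

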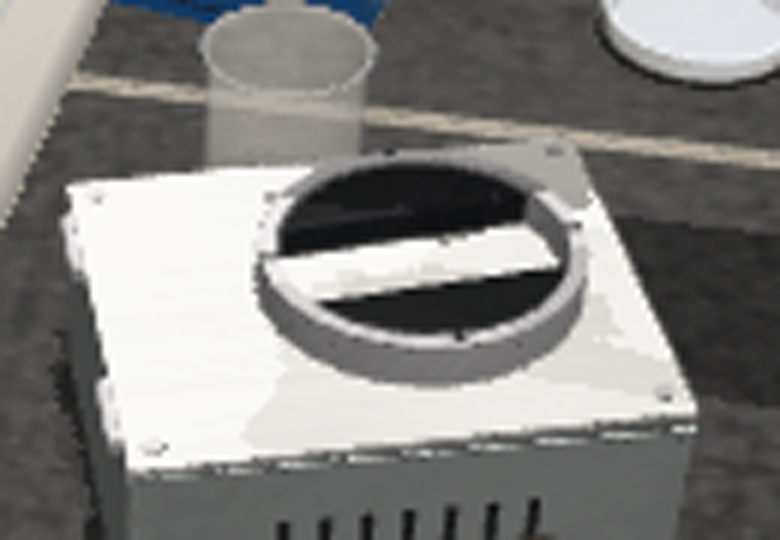

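The panel is down (thin, even gap) and the slot runs parallel to the bars. Slot near edge is (318,302)–(563,268) and the bars are (262,258)–(575,227). I'll check the angle in numbers.

```bash
python3 - <<'E'
from h import *
w=lambda x,y,z:world(300+x/6,150+y/6,z,"side")
f=lambda a:np.degrees(np.arctan2(a[1],a[0]))
print("slot",f(w(563,268,110)-w(318,302,110)),"far wall",f(w(515,228,96)-w(280,259,96)),"bars",f(w(575,227,111)-w(262,258,111)),"dots",f(w(460,337,111)-w(390,153,111)))
print("panel edge",f(w(695,412,90)-w(132,470,90)))
E
```

```text
slot -155.65188289487227 far wall -155.9820375276295 bars -158.94107769336432 dots 109.5043820870747
panel edge -159.41359970350666
```

The slot is within about 3–4° of the bars (tolerance 10°), the hard stop was felt and the panel stays down. The hand is clear, so I'm handing in.

```bash
python3 -c "
from plant import arm
print(arm.finish_job())"
```

```text
the job is handed in; nothing more can be done
None
```

I handed the job in with the panel pressed shut, the fastener turned clockwise to its stop (slot within about 4° of the bars in the last picture) and the hand clear; no verdict came back, and I did not measure the bottle, beaker or flask positions afterwards.

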